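# Build the stepped core hub on the label-roll stand

### The arm

A 6-joint arm with a two-finger parallel gripper is mounted at the origin on the work surface. World frame = base frame: x ahead of the robot, y to its left, z up, the work surface at z = 0. Lengths are in m, angles in rad, forces in N, time in s.
With the tool pointing down it reaches from about 0.3 to 0.775 m from the base axis. Payload 14.6 kg.
Tool frame: the origin (TCP) lies on the centre line of the jaws, within the pads' length; the fingertips stand 25 mm ahead of it and the grasp point (between the pads) lies 6 mm ahead of it; z points along the fingers, y is the line along which they close (so a half turn about z gives the same grasp; the last joint's range is limited). The gripper opens to 94 mm and grips with 3 to 60 N. Pads are 16 mm wide; open, the fingers measure 119 mm over their backs; the gripper's body (75 mm by 177 mm) begins 78 mm behind the grasp point.
Start: joints at [1.136, 0.3, 1.521, -0, 1.321, -0.067], TCP at [0.198, 0.513, 0.23] pointing down, gripper open.
Joint ranges: [-3.03, 3.03], [-0.79, 2.21], [0.23, 2.52], [-1.04, 4.18], [0, 3.07], [-2.55, 2.55]. Speed limits (rad/s): [2.22, 2.22, 2.57, 3.14, 3.14, 3.14].

### API

Orientations are given as a rotation vector (axis times angle).
In Python, from rig import env gives the robot as it stands.
- The arm moves only by the tool apply_moves, never from a script. Its argument "rows" is one flat list of numbers, 6 for each row, row after row: the shift along the world's x, y, z in cm, then the turn, a rotation vector about the world's x, y, z in degrees. In form: [dx, dy, dz, ax, ay, az, dx, dy, dz, ax, ay, az, ...]. A call has 1 to 5 rows; each row is the pose to reach, as a shift and turn from the pose commanded when the call began; what a row does not reach only later rows make up. A row lasts 1/8 s, in which the tool goes at most 62.5 mm and 10.7 degrees, less where a joint would pass 70% of its speed; a pose out of reach is approached as far as the arm can. A call with a gripper value outside its range is refused whole. "hand" is the gripper's target within -1 to 1 (fully open at 1, half-way at 0, shut at -1), set as the call begins (left out, the last holds). The fingers move at their own pace and stop on an object; "newtons" is the grip in N (left out, the last holds). Time passes only in rows, so rows that repeat a pose let the fingers close. It gives the time, the measured TCP pose, the force, the opening and the grip force at its end, in the units of the state.
- env.read_state(): the state, without advancing time (a new reading comes with each control period).
- env.get_image(name): name is "scene" or "top" or "wrist"; returns (picture, depth): 400x640x3 uint8, red, green, blue; 400x640 float32, m along the optical axis (not along the pixel's ray), 0 where there is no reading.
- env.camera_info(name): a dict with "fx", "fy", "cx", "cy" (pixels), "T" (4x4, takes a point from camera to world coordinates). Camera axes: x right, y up, looking along -z (the intrinsics and any distortion apply to the point x, -y, -z); pixel columns grow to the right and rows downward; lengths in m; the calibration is good to about 2 mm. A picture is of the moment at which its call begins: read the wrist's pose just before it. camera_info takes no time and is no camera call; for the wrist camera it gives the pose at the moment of the call.
- env.job_done(): hands the job in; it is judged then, once.
Trained networks look in the newest picture that a camera, given by its name, has taken for a name from the list of things; names that differ only in an ending like _2 or _b are one class to them, and where a whole thing is asked for, a point or a joint stands for the part that bears it (a point fixed in the world has none). Each returns a list of dicts, best first, with "conf" (0 to 1); they miss things now and then, are a little off and sometimes report something else, mostly with a low value. They report only what shows in the picture. A call takes as long as a camera call. They do not tell look-alikes from the thing itself.
- env.regions_of(camera, label): "mask" (400x640 bool, what is visible of it) and "rect" ([left, top, right, bottom] in pixels, round what is visible of it).
- env.spot_point(camera, label): "xy" ([column, row] in pixels: a listed point, or the origin of a listed thing).
The state is a dict: "time": time; "q": joint angles; "joint_velocities": joint speeds; "effort": joint torques, N m; "tool_pos": TCP position; "tool_rot": TCP orientation; "contact_force": force on the tool from outside, world axes, zero at the start; "moment": the same for the moment, N m; "grip_width": opening from 0.0 (shut) to 1.0 (fully open); "grasp_force": force on a finger pad.
Only numpy, scipy, OpenCV 4.12 (cv2) and the standard library are available. Lean on these libraries where they do the work, as an engineer would, in place of code of your own. Each camera call takes 0.05 s, during which the arm holds its last target. There are 200 camera calls.

### The job

Set up the label-roll stand on the packing bench so that it takes rolls of every core size: thread the three flanged core adapters onto its upright spindle, collars up, the one with the largest flange first, then the middle one, then the smallest on top, each right down so that it sits flat on what is below before you fetch the next. Let go of them, and leave the tape roll, the white carton and the marker where they are.

Things in the scene. Friction and masses are not known exactly. Their poses are not given: they have to be found in the camera images.
- stand: label-roll stand, fixed to the bench: a round grey base disc 140 mm across and 15 mm high with an upright bright steel spindle in its centre. The spindle is 20 mm across, stands 90 mm above the base disc's top, and its last 12 mm taper to 8 mm across at the tip. Origin: centre of the base's underside, on the bench top; z up along the spindle
- seat (a point): point on the spindle's axis at the level of the base disc's top face (15 mm above the bench), where the bottom adapter's underside comes to rest
- spindle_tip (a point): top end of the spindle, on its axis, 105 mm above the bench
- adapter_large: the largest core adapter, plain aluminium, loose, lying on the bench with its collar up: a flange disc 100 mm across and 8 mm thick with a collar 44 mm across on top, 26 mm high over all (so the collar stands 18 mm above the flange), and a 26 mm bore right through. Grip it by the collar. Origin: centre of the underside of the flange, on the bore's axis; z along the axis, towards the collar; its turn about z does not matter. Mass 0.22 kg, give or take 30 per cent
- adapter_medium: the middle core adapter, plain aluminium, loose, lying on the bench with its collar up: a flange disc 80 mm across and 8 mm thick with a collar 44 mm across on top, 26 mm high over all (so the collar stands 18 mm above the flange), and a 26 mm bore right through. Grip it by the collar. Origin: centre of the underside of the flange, on the bore's axis; z along the axis, towards the collar; its turn about z does not matter. Mass 0.16 kg, give or take 30 per cent
- adapter_small: the smallest core adapter, plain aluminium, loose, lying on the bench with its collar up: a flange disc 60 mm across and 8 mm thick with a collar 44 mm across on top, 26 mm high over all (so the collar stands 18 mm above the flange), and a 26 mm bore right through. Grip it by the collar. Origin: centre of the underside of the flange, on the bore's axis; z along the axis, towards the collar; its turn about z does not matter. Mass 0.11 kg, give or take 30 per cent
- tape_roll: bystander: white roll of packing tape on a cardboard core, 100 mm across, 48 mm high, hole 76 mm, lying flat. Origin: centre of its underside
- white_carton: bystander: small white carton 60 x 140 x 70 mm high (x, y, z). Origin: centre of its underside
- marker: bystander: blue marker pen with a black cap, 135 mm long along its x axis, 16 mm wide, lying flat. Origin: on its underside, 45 mm from the blue end
Things that resemble listed ones, but are neither listed nor needed, are in the scene too. Leave any black or turquoise look-alike of the adapter_medium alone.

How it is judged:
By the outcome, as a careful person would: the job done as asked, in the order asked, and still so for the second after the job is handed in, with the robot touching nothing.
It also fails if it takes over 72 s, if anything falls off the work surface, if the arm or the gripper's body presses on something with over 40 N, if the wrist force passes 120 N, or if a joint passes its speed limit or range.

## Working session

There is one attempt and no reset: what is moved stays moved. The work goes in short steps, Python scripts to look and compute and a tool call to move; the robot and the scene stay as the last step left them, time stands still between calls to the robot, and variables do not carry over. Pictures are saved under pics/ and viewed, at most 10 in all, crops included, and the job is handed in when it is done.

Besides the shell and the picture viewer there is one more tool, called after "Call:" in YAML: its name, and indented under it one key for each argument. apply_moves: Moves the arm, as the interface text tells. Its arguments: {"type":"object","properties":{"rows":{"type":"array","items":{"type":"number"}},"hand":{"type":"number"},"newtons":{"type":"number"}},"required":["rows"]}

```bash
mkdir -p pics; cat > h.py <<'E'
import numpy as np, cv2
from rig import env
def world(ci,u,v,z=None,d=None):
    r=np.array([(u-ci['cx'])/ci['fx'],-(v-ci['cy'])/ci['fy'],-1.0]);T=np.array(ci['T'])
    R,t=T[:3,:3],T[:3,3]; w=R@r
    if d is None: d=(z-t[2])/w[2]
    return t+w*d
def cloud(name,dep):
    ci=env.camera_info(name);T=np.array(ci['T'])
    v,u=np.mgrid[:400,:640]
    P=np.stack([(u-ci['cx'])/ci['fx']*dep,-(v-ci['cy'])/ci['fy']*dep,-dep],-1)
    return P@T[:3,:3].T+T[:3,3]
E
python3 - <<'E'
from h import *
im,dep=env.get_image('top'); cv2.imwrite('pics/top.png',im[...,::-1])
np.save('top.npy',dep)
P=cloud('top',dep)
print({k:(v if np.isscalar(v) else np.round(v,3).tolist()) for k,v in env.camera_info('top').items()})
for n in ['stand','adapter_large','adapter_medium','adapter_small']:
    for r in env.regions_of('top',n):
        m=r['mask']&(dep>0); Q=P[m]; print(n,round(r['conf'],2),np.round(r['rect']),np.round(np.median(Q,0),3),np.round(np.percentile(Q,[2,98],axis=0),3).tolist(),im[r['mask']].mean(0).round())
print(env.read_state()['time'])
E
```

```text
{'fx': 497.2575475555522, 'fy': 497.2575475555522, 'cx': 315.57272281348287, 'cy': 196.50327511750564, 'T': [[0.026, 0.991, -0.13, 0.383], [-1.0, 0.024, -0.019, -0.13], [-0.016, 0.131, 0.991, 1.474], [0.0, 0.0, 0.0, 1.0]]}
stand 0.82 [218. 201. 268. 249.] [0.484 0.106 0.014] [[0.424, 0.045, 0.001], [0.548, 0.176, 0.092]] [166. 173. 167.]
adapter_large 0.79 [182. 166. 214. 198.] [0.611 0.257 0.008] [[0.567, 0.213, -0.001], [0.657, 0.303, 0.029]] [232. 229. 229.]
adapter_medium 0.9 [297. 180. 324. 205.] [ 0.591 -0.081  0.009] [[0.556, -0.118, 0.0], [0.628, -0.046, 0.029]] [235. 233. 232.]
adapter_medium 0.86 [292. 214. 315. 245.] [ 0.476 -0.07   0.008] [[0.44, -0.105, 0.0], [0.511, -0.035, 0.03]] [  6. 218. 211.]
adapter_medium 0.76 [339. 171. 364. 196.] [ 0.62  -0.205  0.009] [[0.588, -0.242, -0.001], [0.656, -0.169, 0.029]] [42. 36. 36.]
0.25
```

View pics/top.png

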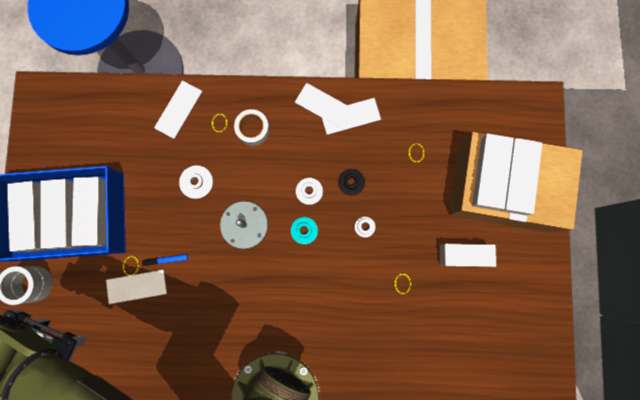

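The top picture shows the large adapter at (196,182), the medium at (309,190) and the small at (365,227). The stand is at (243,225), and the look-alikes are turquoise (304,231) and black (351,181).

```bash
python3 - <<'E'
from h import *
dep=np.load('top.npy');P=cloud('top',dep)
ci=env.camera_info('top')
for n,(u,v) in dict(L=(196,182),M=(309,190),S=(365,227)).items():
    w=world(ci,u,v,.01); m=(np.hypot(P[...,0]-w[0],P[...,1]-w[1])<.06)&(dep>0)&(P[...,2]>.004)
    Q=P[m]; print(n,w.round(3),m.sum(),((Q.min(0)+Q.max(0))/2).round(4),(Q.max(0)-Q.min(0)).round(3))
s=env.read_state();print(s['tool_pos'],s['tool_rot'],s['grip_width'])
c=env.camera_info('wrist');T=np.array(c['T']);print(c['fx'],T.round(3))
from scipy.spatial.transform import Rotation as R
Rt=R.from_rotvec(s['tool_rot']).as_matrix();print(Rt.round(3),(Rt.T@(T[:3,3]-s['tool_pos'])).round(3),(Rt.T@T[:3,:3]).round(3))
E
```

```text
L [0.61  0.257 0.01 ] 721 [0.6114 0.256  0.0176] [0.108 0.117 0.027]
M [ 0.594 -0.082  0.01 ] 518 [ 0.5953 -0.0817  0.0184] [0.114 0.113 0.029]
S [ 0.488 -0.25   0.01 ] 338 [ 0.4903 -0.2514  0.0186] [0.116 0.115 0.029]
[0.1977116  0.51311396 0.23019497] [-5.74438800e-01 -3.08851673e+00  8.10368572e-04] 0.9977437914446183
301.2154357674569 [[ 0.359 -0.899 -0.25   0.125]
 [ 0.933  0.346  0.096  0.542]
 [-0.    -0.267  0.964  0.384]
 [ 0.     0.     0.     1.   ]]
[[-0.933  0.36  -0.   ]
 [ 0.36   0.933 -0.   ]
 [ 0.    -0.001 -1.   ]] [ 0.078  0.    -0.154] [[ 0.001  0.964  0.267]
 [ 1.    -0.    -0.   ]
 [-0.     0.267 -0.964]]
```

Call:
apply_moves:
  rows: [5, -3.1, 0, 0, 0, 0, 10, -6.2, 0, 0, 0, 0, 15, -9.3, 0, 0, 0, 0, 20, -12.4, 0, 0, 0, 0, 25, -15.5, 0, 0, 0, 0]

```text
time: 0.88
tool_pos: [0.4492, 0.3569, 0.2305]
tool_rot: [0.574, 3.089, 0.0]
contact_force: [0.3, 0.5, -0.3]
grip_width: 1.003
grasp_force: 0.0
```

Call:
apply_moves:
  rows: [5, -3.1, 0, 0, 0, 0, 10, -6.2, 0, 0, 0, 0, 16.3, -10.1, 0, 0, 0, 0, 16.3, -10.1, 0, 0, 0, 0]
  hand: 0.4

```text
time: 1.38
tool_pos: [0.613, 0.2546, 0.2294]
tool_rot: [-0.58, -3.087, 0.001]
contact_force: [-0.5, -0.4, -0.2]
grip_width: 0.703
grasp_force: 0.0
```

```bash
cat >> h.py <<'E'
def ring(cam,n,near,ztop):
    """collar centre: bore ellipse / depth of the collar top"""
    s=env.read_state();ci=env.camera_info(cam)
    im,dep=env.get_image(cam);P=cloud(cam,dep)
    d=np.hypot(P[...,0]-near[0],P[...,1]-near[1])
    Q=P[(dep>0)&(d<.045)&(abs(P[...,2]-ztop)<.006)]
    if len(Q)>20:
        c,r=cv2.minEnclosingCircle(Q[:,:2].astype(np.float32)); print(n,'collar',np.round(c,4),round(r,4),'mean',Q.mean(0).round(4),len(Q))
    for r in env.regions_of(cam,n)[:2]:
        cs=max(cv2.findContours(r['mask'].astype(np.uint8),0,1)[0],key=cv2.contourArea)[:,0]
        W=np.array([world(ci,u,v,ztop-.018)[:2] for u,v in cs]).astype(np.float32)
        c,rr=cv2.minEnclosingCircle(W);print(n,'flange',round(r['conf'],2),np.round(c,4),round(rr,4))
    for r in env.spot_point(cam,n)[:2]: print('origin',round(r['conf'],2),world(ci,*r['xy'],ztop-.026).round(4))
    print('tcp',np.round(s['tool_pos'],4),s['time'],s['grip_width'])
    return im,dep,P
E
python3 - <<'E'
from h import *
im,dep,P=ring('wrist','adapter_large',(.611,.256),.026)
cv2.imwrite('pics/w1.png',im[...,::-1])
E
```

```text
adapter_large collar [0.614  0.2617] 0.0221 mean [0.6131 0.2621 0.0255] 667
adapter_large flange 0.81 [0.6138 0.261 ] 0.05
origin 0.89 [0.6131 0.2608 0.    ]
origin 0.38 [0.4707 0.0489 0.    ]
tcp [0.613  0.2546 0.2294] 1.375 0.7026056010572052
```

View pics/w1.png

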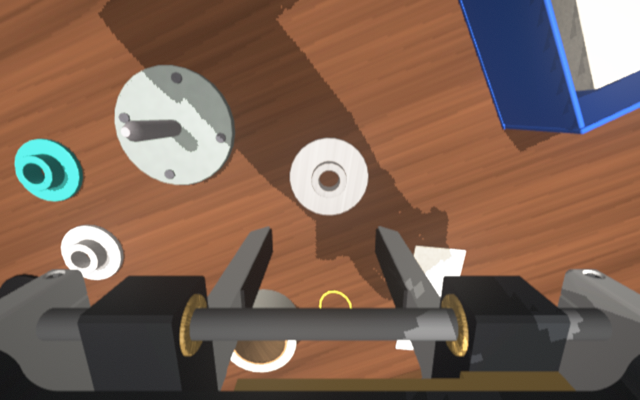

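The wrist picture shows the large adapter at (329,177), and the stand disc at (173,125) with its tip at (125,131). I'll move in closer and check again.

Call:
apply_moves:
  rows: [0.3, 0.4, -5, 0, 0, 0, 0.3, 0.4, -9, 0, 0, 0, 0.3, 0.4, -9, 0, 0, 0, 0.3, 0.4, -9, 0, 0, 0]

```text
time: 2.02
tool_pos: [0.6139, 0.2622, 0.1429]
tool_rot: [0.573, 3.087, 0.002]
contact_force: [1.1, -0.6, 1.1]
grip_width: 0.699
grasp_force: 0.0
```

```bash
python3 - <<'E'
from h import *
im,dep,P=ring('wrist','adapter_large',(.613,.261),.026)
s=env.read_state();print(s['tool_pos'],s['joint_velocities'])
E
```

```text
adapter_large collar [0.6144 0.2612] 0.0219 mean [0.6137 0.2615 0.0257] 1110
adapter_large flange 0.78 [0.6133 0.2607] 0.0509
origin 0.95 [0.6158 0.2616 0.    ]
tcp [0.6139 0.2622 0.1429] 2.025 0.699399956342136
[0.61420375 0.26168785 0.14263882] [-0.00514316  0.00671157  0.00752549 -0.00213026 -0.00647697 -0.00097676]
```

Call:
apply_moves:
  rows: [0, 0, -5, 0, 0, 0, 0, 0, -9, 0, 0, 0, 0, 0, -10.4, 0, 0, 0, 0, 0, -10.4, 0, 0, 0, 0, 0, -10.4, 0, 0, 0]

```text
time: 2.8
tool_pos: [0.6147, 0.2616, 0.0387]
tool_rot: [0.574, 3.086, 0.002]
contact_force: [-0.0, 0.2, 0.0]
grip_width: 0.698
grasp_force: 0.0
```

Call:
apply_moves:
  rows: [0, 0, 0, 0, 0, 0, 0, 0, 0, 0, 0, 0, 0, 0, 0, 0, 0, 0, 0, 0, 0, 0, 0, 0]
  hand: -1
  newtons: 30

```text
time: 3.3
tool_pos: [0.6139, 0.2612, 0.0369]
tool_rot: [0.575, 3.088, 0.0]
contact_force: [-1.5, -0.4, 4.8]
grip_width: 0.457
grasp_force: 30.0
```

Call:
apply_moves:
  rows: [0, 0, 3, 0, 0, 0, 0, 0, 9, 0, 0, 0, -1, -1, 15, 0, 0, 0, -3, -3, 17, 0, 0, 0, -3, -3, 17, 0, 0, 0]

```text
time: 3.92
tool_pos: [0.5836, 0.2306, 0.2084]
tool_rot: [0.575, 3.086, 0.002]
contact_force: [0.6, 0.1, -1.7]
grip_width: 0.457
grasp_force: 30.0
```

Call:
apply_moves:
  rows: [0, 0, 0, 0, 0, 0, 0, 0, 0, 0, 0, 0, 0, 0, 0, 0, 0, 0]

```text
time: 4.3
tool_pos: [0.5838, 0.2314, 0.2055]
tool_rot: [-0.574, -3.087, 0.001]
contact_force: [-0.3, 0.6, -2.8]
grip_width: 0.457
grasp_force: 30.0
```

```bash
cat >> h.py <<'E'
def stand(cam,z0=.015,near=(.484,.11)):
    im,dep=env.get_image(cam);ci=env.camera_info(cam);P=cloud(cam,dep)
    for p,z in (('spindle_tip',.105),('seat',.015)):
        for r in env.spot_point(cam,p)[:1]: print(cam,p,round(r['conf'],2),np.round(r['xy']),world(ci,*r['xy'],z).round(4))
    for r in env.regions_of(cam,'stand')[:1]:
        cs=max(cv2.findContours(r['mask'].astype(np.uint8),0,1)[0],key=cv2.contourArea)[:,0]
        W=np.array([world(ci,u,v,.012)[:2] for u,v in cs]).astype(np.float32)
        c,rr=cv2.minEnclosingCircle(W);print('disc',round(r['conf'],2),np.round(c,4),round(rr,4),r['rect'])
    d=np.hypot(P[...,0]-near[0],P[...,1]-near[1])
    for a,b in ((.095,.112),(.05,.092)):
        Q=P[(dep>0)&(d<.04)&(P[...,2]>a)&(P[...,2]<b)]
        if len(Q): print('spindle pts',a,Q.mean(0).round(4),Q.min(0).round(4),Q.max(0).round(4),len(Q))
    return im,dep,P
E
python3 - <<'E'
from h import *
s=env.read_state();print(s['tool_pos'],s['grip_width'],s['contact_force'])
im,dep,P=stand('wrist');cv2.imwrite('pics/w2.png',im[...,::-1])
print(env.camera_info('wrist')['T'])
stand('top')
E
```

```text
[0.58377237 0.23144627 0.20546163] 0.45742350901737094 [-0.3271197   0.55355317 -2.82758528]
wrist spindle_tip 0.81 [148. 153.] [0.4873 0.1106 0.105 ]
wrist seat 0.63 [192. 146.] [0.4891 0.1083 0.015 ]
disc 0.58 [0.4884 0.1109] 0.072 [131.3, 81.6, 258.8, 201.7]
spindle pts 0.095 [0.4893 0.1133 0.1005] [0.48   0.1047 0.095 ] [0.498  0.1198 0.1068] 329
spindle pts 0.05 [0.4899 0.1181 0.0722] [0.4793 0.1088 0.0501] [0.4987 0.1208 0.092 ] 435
[[ 3.58940738e-01 -8.99419567e-01 -2.49411284e-01  5.11085883e-01]
 [ 9.33360352e-01  3.45897615e-01  9.58816685e-02  2.59809304e-01]
 [ 3.29193875e-05 -2.67206441e-01  9.63639309e-01  3.60293660e-01]
 [ 0.00000000e+00  0.00000000e+00  0.00000000e+00  1.00000000e+00]]
top spindle_tip 0.64 [239. 223.] [0.4835 0.1064 0.105 ]
top seat 0.71 [464. 254.] [ 0.4178 -0.5356  0.015 ]
disc 0.88 [0.4871 0.1091] 0.0713 [218.5, 201.1, 270.7, 250.8]
spindle pts 0.095 [0.4868 0.108  0.1017] [0.4811 0.1013 0.0955] [0.4954 0.1155 0.1077] 26
spindle pts 0.05 [0.484  0.1024 0.0764] [0.4771 0.0986 0.0532] [0.4947 0.1108 0.0916] 22
```

View pics/w2.png

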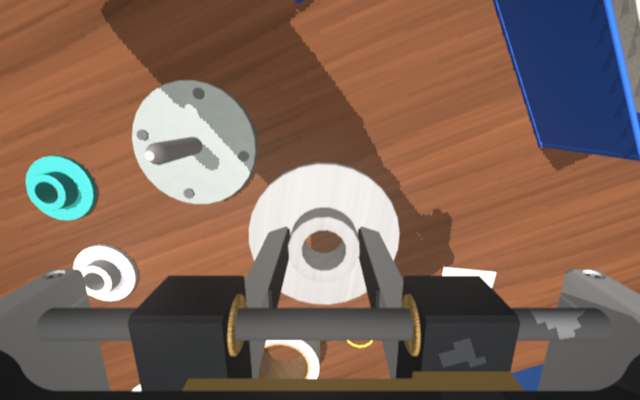

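The picture shows the adapter held square at (325,235), and the spindle tip at (150,155). The stand axis comes out at about (0.4885, 0.111).

Call:
apply_moves:
  rows: [-3, -4, 0, 0, 0, 0, -6, -8, 0, 0, 0, 0, -9.5, -12, 0, 0, 0, 0, -9.5, -12, 0, 0, 0, 0, -9.5, -12, 0, 0, 0, 0]

```text
time: 5.32
tool_pos: [0.4893, 0.1114, 0.207]
tool_rot: [0.575, 3.087, 0.001]
contact_force: [0.4, 0.3, -2.5]
grip_width: 0.461
grasp_force: 30.0
```

Call:
apply_moves:
  rows: [0, 0, -4, 0, 0, 0, 0, 0, -6, 0, 0, 0, 0, 0, -8, 0, 0, 0, 0, 0, -8, 0, 0, 0]

```text
time: 5.82
tool_pos: [0.4886, 0.1118, 0.1252]
tool_rot: [-0.573, -3.086, 0.001]
contact_force: [-0.3, 0.0, -1.6]
grip_width: 0.46
grasp_force: 30.0
```

```bash
python3 - <<'E'
from h import *
s=env.read_state();print(s['tool_pos'],s['contact_force'],s['moment'])
im,dep=env.get_image('wrist');cv2.imwrite('pics/w3.png',im[...,::-1])
P=cloud('wrist',dep)
t=s['tool_pos'];d=np.hypot(P[...,0]-t[0],P[...,1]-t[1])
Q=P[(dep>0)&(d<.011)&(P[...,2]>.085)]
if len(Q): print(Q.mean(0),Q.min(0),Q.max(0),len(Q))
E
```

```text
[0.48864444 0.11180863 0.12520223] [-0.28760167  0.03485579 -1.57341918] [ 0.03903348 -0.03728804 -0.00400727]
[0.48793958 0.11139889 0.10192999] [0.48169296 0.10091066 0.09086504] [0.49779774 0.11993643 0.10733789] 478
```

View pics/w3.png

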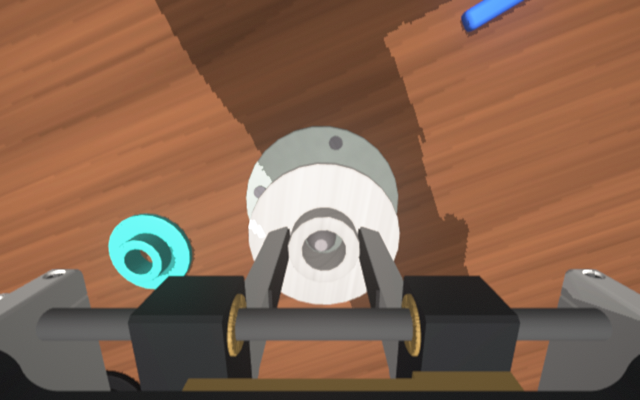

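The tip is inside the bore at (321,243) and well centred, so I'll lower the adapter.

Call:
apply_moves:
  rows: [0, 0, -2.5, 0, 0, 0, 0, 0, -5, 0, 0, 0, 0, 0, -6.5, 0, 0, 0, 0, 0, -7, 0, 0, 0, 0, 0, -7.2, 0, 0, 0]

```text
time: 6.5
tool_pos: [0.4892, 0.1113, 0.055]
tool_rot: [0.574, 3.088, 0.0]
contact_force: [-0.4, 0.4, -0.9]
grip_width: 0.462
grasp_force: 30.0
```

Call:
apply_moves:
  rows: [0, 0, -0.2, 0, 0, 0, 0, 0, -0.2, 0, 0, 0]

```text
time: 6.75
tool_pos: [0.4889, 0.1112, 0.0528]
tool_rot: [0.574, 3.088, 0.0]
contact_force: [-0.6, 0.3, -2.2]
grip_width: 0.455
grasp_force: 30.0
```

Call:
apply_moves:
  rows: [0, 0, -0.2, 0, 0, 0, 0, 0, -0.2, 0, 0, 0]

```text
time: 7.0
tool_pos: [0.4891, 0.1113, 0.0518]
tool_rot: [0.574, 3.088, 0.0]
contact_force: [-7.4, -1.6, 16.2]
grip_width: 0.457
grasp_force: 30.0
```

Call:
apply_moves:
  rows: [0, 0, 0, 0, 0, 0, 0, 0, 0, 0, 0, 0, 0, 0, 4, 0, 0, 0, 0, 0, 10, 0, 0, 0, 0, 0, 16, 0, 0, 0]
  hand: 0.4

```text
time: 7.62
tool_pos: [0.4884, 0.1112, 0.2122]
tool_rot: [-0.574, -3.088, 0.0]
contact_force: [0.5, 0.2, 0.2]
grip_width: 0.699
grasp_force: 0.0
```

```bash
python3 - <<'E'
from h import *
im,dep=env.get_image('wrist');P=cloud('wrist',dep);s=env.read_state();print(s['tool_pos'],s['grip_width'])
d=np.hypot(P[...,0]-.4887,P[...,1]-.111)
for a,b in ((.028,.047),(.016,.03)): 
    Q=P[(dep>0)&(d>.013)&(d<(.021 if a>.02 and b>.04 else .049))&(P[...,2]>a)&(P[...,2]<b)]
    if len(Q): print(a,np.median(Q,0).round(4),len(Q))
E
```

```text
[0.49079913 0.11158225 0.22023304] 0.7029369131285146
0.028 [0.4737 0.1129 0.0311] 223
0.016 [0.4609 0.1113 0.0293] 978
```

Call:
apply_moves:
  rows: [2.5, -4.5, 0, 0, 0, 0, 5.5, -9.5, 0, 0, 0, 0, 8.2, -14.5, -2, 0, 0, 0, 10.8, -19, -6, 0, 0, 0, 10.8, -19, -7, 0, 0, 0]

```text
time: 8.3
tool_pos: [0.5965, -0.0812, 0.137]
tool_rot: [-0.579, -3.084, 0.0]
contact_force: [-0.3, 0.5, 0.8]
grip_width: 0.703
grasp_force: 0.0
```

Call:
apply_moves:
  rows: [0, 0, 0, 0, 0, 0, 0, 0, 0, 0, 0, 0, 0, 0, 0, 0, 0, 0]

```text
time: 8.68
tool_pos: [0.597, -0.078, 0.1418]
tool_rot: [0.572, 3.087, 0.0]
contact_force: [-0.1, 0.7, -0.1]
grip_width: 0.701
grasp_force: 0.0
```

```bash
python3 - <<'E'
from h import *
im,dep,P=ring('wrist','adapter_medium',(.597,-.079),.026)
cv2.imwrite('pics/w4.png',im[...,::-1])
E
```

```text
adapter_medium collar [ 0.5944 -0.0794] 0.022 mean [ 0.5936 -0.0792  0.0252] 1126
adapter_medium flange 0.92 [ 0.4774 -0.0678] 0.0403
adapter_medium flange 0.89 [ 0.5941 -0.0789] 0.0399
origin 0.92 [ 0.6211 -0.2063  0.    ]
origin 0.78 [ 0.4748 -0.069   0.    ]
tcp [ 0.597  -0.078   0.1418] 8.675 0.7008005612203669
```

View pics/w4.png

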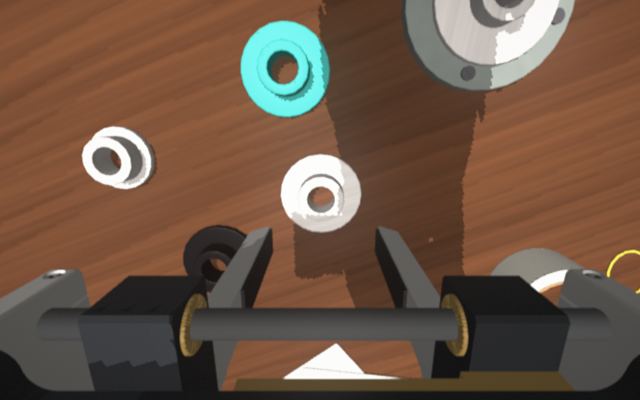

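The plain medium adapter is at (320,193), between the turquoise one at (285,68) and the black one at (217,258). The large adapter is sitting on the stand at upper right.

Call:
apply_moves:
  rows: [-0.3, -0.1, -5, 0, 0, 0, -0.3, -0.1, -9, 0, 0, 0, -0.3, -0.1, -10.4, 0, 0, 0, -0.3, -0.1, -10.4, 0, 0, 0, -0.3, -0.1, -10.4, 0, 0, 0]

```text
time: 9.45
tool_pos: [0.5947, -0.0799, 0.0382]
tool_rot: [0.574, 3.086, 0.0]
contact_force: [0.5, -0.6, -0.2]
grip_width: 0.704
grasp_force: 0.0
```

Call:
apply_moves:
  rows: [0, 0, 0, 0, 0, 0, 0, 0, 0, 0, 0, 0, 0, 0, 0, 0, 0, 0, 0, 0, 0, 0, 0, 0]
  hand: -1
  newtons: 30

```text
time: 9.95
tool_pos: [0.5939, -0.0798, 0.0369]
tool_rot: [0.575, 3.088, 0.0]
contact_force: [-1.4, -0.1, 5.2]
grip_width: 0.452
grasp_force: 30.0
```

Call:
apply_moves:
  rows: [0, 0, 3, 0, 0, 0, 0, 0, 9, 0, 0, 0, -2, 3, 15, 0, 0, 0, -5, 8, 17, 0, 0, 0, -5, 8, 17, 0, 0, 0]

```text
time: 10.58
tool_pos: [0.5431, 0.0024, 0.2085]
tool_rot: [0.57, 3.087, 0.001]
contact_force: [-0.4, -0.9, -2.2]
grip_width: 0.453
grasp_force: 30.0
```

Call:
apply_moves:
  rows: [0, 0, 0, 0, 0, 0, 0, 0, 0, 0, 0, 0, 0, 0, 0, 0, 0, 0]

```text
time: 10.95
tool_pos: [0.5439, -0.0005, 0.2056]
tool_rot: [-0.576, -3.087, 0.0]
contact_force: [0.9, 0.2, -1.8]
grip_width: 0.445
grasp_force: 30.0
```

```bash
python3 - <<'E'
from h import *
s=env.read_state();print(s['tool_pos'])
im,dep,P=stand('wrist',near=(.4887,.111))
t=s['tool_pos'];d=np.hypot(P[...,0]-t[0],P[...,1]-t[1])
Q=P[(dep>0)&(d<.024)&(abs(P[...,2]-(t[2]-.011))<.006)];print('held',Q.mean(0),cv2.minEnclosingCircle(Q[:,:2].astype(np.float32)))
d=np.hypot(P[...,0]-.4887,P[...,1]-.111)
Q=P[(dep>0)&(d<.024)&(abs(P[...,2]-.041)<.006)];print('L collar',np.median(Q,0),len(Q))
Q=P[(dep>0)&(d<.05)&(d>.026)&(abs(P[...,2]-.023)<.006)];print('L flange',np.median(Q,0),len(Q))
A=np.c_[Q[:,:2],np.ones(len(Q))];print('tilt',np.linalg.lstsq(A,Q[:,2],rcond=None)[0][:2])
E
```

```text
[ 5.43865056e-01 -5.13824337e-04  2.05563618e-01]
wrist spindle_tip 0.61 [427.  95.] [0.4872 0.1113 0.105 ]
wrist seat 0.69 [398. 104.] [0.4906 0.1081 0.015 ]
disc 0.96 [0.4898 0.1106] 0.0711 [336.8, 34.9, 464.4, 164.1]
spindle pts 0.095 [0.4883 0.1087 0.1006] [0.4793 0.1011 0.095 ] [0.4973 0.1186 0.1065] 365
spindle pts 0.05 [0.4872 0.1028 0.0727] [0.479  0.1003 0.05  ] [0.4983 0.1133 0.0919] 249
held [5.43059774e-01 3.20688772e-04 1.94198350e-01] ((0.5427239537239075, 1.323351898463443e-05), 0.023552240803837776)
L collar [0.48603012 0.10404969 0.04067046] 839
L flange [0.48486261 0.11049354 0.02285897] 4963
tilt [0.00336504 0.00147161]
```

Call:
apply_moves:
  rows: [-2, 4, 0, 0, 0, 0, -4, 8, 0, 0, 0, 0, -5.5, 11.1, 0, 0, 0, 0, -5.5, 11.1, 0, 0, 0, 0, -5.5, 11.1, 0, 0, 0, 0]

```text
time: 11.78
tool_pos: [0.489, 0.1108, 0.2065]
tool_rot: [0.574, 3.088, -0.0]
contact_force: [-0.2, 0.2, -1.4]
grip_width: 0.452
grasp_force: 30.0
```

Call:
apply_moves:
  rows: [0, 0, -4, 0, 0, 0, 0, 0, -6, 0, 0, 0, 0, 0, -8, 0, 0, 0, 0, 0, -8, 0, 0, 0]

```text
time: 12.28
tool_pos: [0.4885, 0.1103, 0.1253]
tool_rot: [-0.576, -3.086, 0.002]
contact_force: [0.0, -0.0, -1.7]
grip_width: 0.452
grasp_force: 30.0
```

```bash
python3 - <<'E'
from h import *
s=env.read_state();print(s['tool_pos'],s['contact_force'])
im,dep=env.get_image('wrist');P=cloud('wrist',dep)
cv2.imwrite('pics/w5.png',cv2.resize(im[150:320,220:430,::-1],None,fx=2,fy=2))
t=s['tool_pos'];d=np.hypot(P[...,0]-t[0],P[...,1]-t[1])
Q=P[(dep>0)&(d<.011)&(P[...,2]>.085)]
if len(Q): print(Q.mean(0),Q.min(0),Q.max(0),len(Q))
E
```

```text
[0.48852799 0.11027465 0.12532777] [ 0.01731987 -0.02383592 -1.66918497]
[0.4881657  0.11121024 0.10203045] [0.48225923 0.1009519  0.09365645] [0.49881322 0.12004879 0.10732275] 458
```

View pics/w5.png

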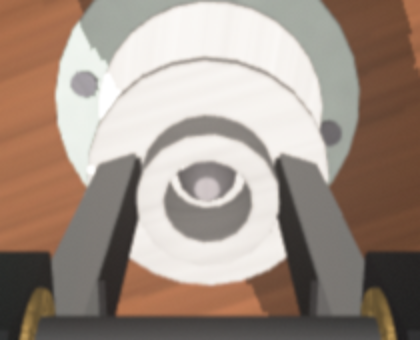

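The tip shows in the middle of the bore at crop (207,188), so I'll lower this one too.

Call:
apply_moves:
  rows: [0, 0, -2, 0, 0, 0, 0, 0, -3.7, 0, 0, 0, 0, 0, -4.4, 0, 0, 0, 0, 0, -4.6, 0, 0, 0, 0, 0, -4.8, 0, 0, 0]

```text
time: 12.95
tool_pos: [0.4891, 0.1112, 0.0789]
tool_rot: [0.574, 3.088, 0.0]
contact_force: [0.2, -0.6, -1.6]
grip_width: 0.45
grasp_force: 30.0
```

Call:
apply_moves:
  rows: [0, 0, -0.2, 0, 0, 0, 0, 0, -0.2, 0, 0, 0]

```text
time: 13.2
tool_pos: [0.4891, 0.1112, 0.0778]
tool_rot: [0.574, 3.088, 0.0]
contact_force: [-5.4, -2.3, 13.5]
grip_width: 0.452
grasp_force: 30.0
```

Call:
apply_moves:
  rows: [0, 0, 0, 0, 0, 0, 0, 0, 0, 0, 0, 0, 0, 0, 4, 0, 0, 0, 0, 0, 9, 0, 0, 0, 0, 0, 13.4, 0, 0, 0]
  hand: 0.4

```text
time: 13.82
tool_pos: [0.4887, 0.1112, 0.2123]
tool_rot: [0.574, 3.088, 0.0]
contact_force: [-0.3, -0.2, -0.2]
grip_width: 0.703
grasp_force: 0.0
```

Call:
apply_moves:
  rows: [0, -5, 0, 0, 0, 0, 0, -11, 0, 0, 0, 0, 0, -17, 0, 0, 0, 0, 0, -23, 0, 0, 0, 0, 0, -29, -3, 0, 0, 0]

```text
time: 14.45
tool_pos: [0.4893, -0.1771, 0.1838]
tool_rot: [0.574, 3.085, -0.001]
contact_force: [0.8, 0.5, -0.1]
grip_width: 0.7
grasp_force: 0.0
```

Call:
apply_moves:
  rows: [0.3, -5, -3, 0, 0, 0, 0.3, -7, -4, 0, 0, 0, 0.3, -7, -4, 0, 0, 0, 0.3, -7, -4, 0, 0, 0, 0.3, -7, -4, 0, 0, 0]

```text
time: 15.08
tool_pos: [0.4923, -0.2437, 0.1435]
tool_rot: [0.572, 3.088, -0.001]
contact_force: [-0.2, -1.0, 0.3]
grip_width: 0.699
grasp_force: 0.0
```

```bash
python3 - <<'E'
from h import *
im,dep,P=ring('wrist','adapter_small',(.492,-.249),.026)
cv2.imwrite('pics/w6.png',im[...,::-1])
E
```

```text
adapter_small collar [ 0.4917 -0.2465] 0.022 mean [ 0.4908 -0.2464  0.0253] 1098
adapter_small flange 0.97 [ 0.4912 -0.2466] 0.0298
adapter_small flange 0.39 [0.483 0.061] 0.0524
origin 0.75 [ 0.4916 -0.2457  0.    ]
tcp [ 0.4923 -0.2437  0.1435] 15.075 0.6993599905629156
```

View pics/w6.png

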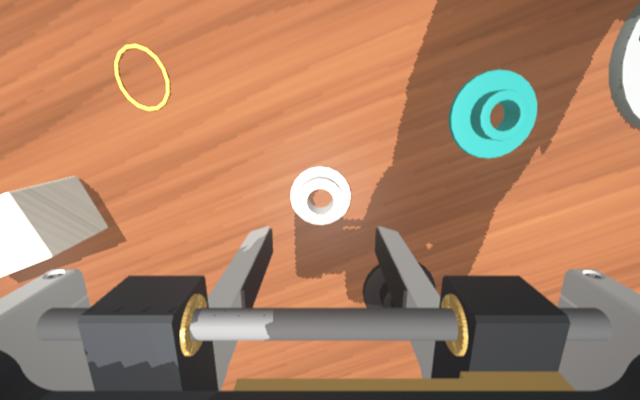

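The small adapter is at (320,196) with clear space around it.

Call:
apply_moves:
  rows: [-0.1, -0.3, -5, 0, 0, 0, -0.1, -0.3, -9, 0, 0, 0, -0.1, -0.3, -10.4, 0, 0, 0, -0.1, -0.3, -10.4, 0, 0, 0, -0.1, -0.3, -10.4, 0, 0, 0]

```text
time: 15.85
tool_pos: [0.4916, -0.2481, 0.0401]
tool_rot: [0.574, 3.086, -0.001]
contact_force: [0.5, 0.3, 0.6]
grip_width: 0.698
grasp_force: 0.0
```

Call:
apply_moves:
  rows: [0, 0, 0, 0, 0, 0]

```text
time: 15.98
tool_pos: [0.4913, -0.248, 0.0398]
tool_rot: [0.574, 3.087, -0.001]
contact_force: [-0.2, 0.6, 0.2]
grip_width: 0.701
grasp_force: 0.0
```

Those readings are good enough. I'll shift 1.5 mm in y, go down 2 mm and grip.

Call:
apply_moves:
  rows: [0, 0.15, -0.25, 0, 0, 0, 0, 0.15, -0.25, 0, 0, 0]

```text
time: 16.23
tool_pos: [0.4907, -0.246, 0.036]
tool_rot: [-0.574, -3.089, -0.0]
contact_force: [0.5, 0.5, 0.8]
grip_width: 0.701
grasp_force: 0.0
```

Call:
apply_moves:
  rows: [0, 0, 0, 0, 0, 0, 0, 0, 0, 0, 0, 0, 0, 0, 0, 0, 0, 0, 0, 0, 0, 0, 0, 0]
  hand: -1
  newtons: 30

```text
time: 16.73
tool_pos: [0.4908, -0.2462, 0.036]
tool_rot: [0.575, 3.089, -0.0]
contact_force: [0.5, 0.3, -0.2]
grip_width: 0.462
grasp_force: 30.0
```

Call:
apply_moves:
  rows: [0, 0, 3, 0, 0, 0, 0, 0, 9, 0, 0, 0, 0, 4, 15, 0, 0, 0, 0, 9, 17, 0, 0, 0, 0, 15, 17, 0, 0, 0]

```text
time: 17.35
tool_pos: [0.4912, -0.0951, 0.2082]
tool_rot: [0.575, 3.084, -0.0]
contact_force: [0.2, 0.3, -1.4]
grip_width: 0.462
grasp_force: 30.0
```

Call:
apply_moves:
  rows: [0, 6, 0, 0, 0, 0, 0, 10, 0, 0, 0, 0, 0, 10, 0, 0, 0, 0, 0, 10, 0, 0, 0, 0, 0, 10, 0, 0, 0, 0]

```text
time: 17.98
tool_pos: [0.4908, 0.0028, 0.2059]
tool_rot: [-0.577, -3.088, 0.0]
contact_force: [0.5, -0.9, -1.2]
grip_width: 0.46
grasp_force: 30.0
```

```bash
python3 - <<'E'
from h import *
s=env.read_state();print(s['tool_pos'])
im,dep,P=stand('wrist',near=(.4887,.111))
t=s['tool_pos'];d=np.hypot(P[...,0]-t[0],P[...,1]-t[1])
Q=P[(dep>0)&(d<.024)&(abs(P[...,2]-(t[2]-.011))<.006)];print('held',Q.mean(0),cv2.minEnclosingCircle(Q[:,:2].astype(np.float32)))
d=np.hypot(P[...,0]-.4887,P[...,1]-.111)
Q=P[(dep>0)&(d<.024)&(abs(P[...,2]-.067)<.006)&(d>.012)];print('M collar',np.median(Q,0),len(Q))
Q=P[(dep>0)&(d<.04)&(d>.026)&(abs(P[...,2]-.049)<.006)];print('M flange',np.median(Q,0),len(Q))
A=np.c_[Q[:,:2],np.ones(len(Q))];print('tilt',np.linalg.lstsq(A,Q[:,2],rcond=None)[0][:2])
E
```

```text
[0.49079384 0.00283227 0.20594324]
wrist spindle_tip 0.6 [440. 158.] [0.4873 0.1108 0.105 ]
disc 0.71 [0.4891 0.11  ] 0.0706 [350.1, 88.6, 473.8, 206.1]
spindle pts 0.095 [0.4872 0.1088 0.1005] [0.4797 0.1011 0.095 ] [0.4973 0.119  0.1065] 312
spindle pts 0.05 [0.4855 0.1076 0.0653] [0.4518 0.074  0.05  ] [0.5269 0.1482 0.092 ] 1443
held [0.49051752 0.00334658 0.19512566] ((0.49008768796920776, 0.003201667685061693), 0.023761263117194176)
M collar [0.48417778 0.10679567 0.06658077] 909
M flange [0.48452906 0.10888573 0.04879152] 2532
tilt [0.00387231 0.00442184]
```

Call:
apply_moves:
  rows: [-0.2, 5, 0, 0, 0, 0, -0.2, 9, 0, 0, 0, 0, -0.2, 10.8, 0, 0, 0, 0, -0.2, 10.8, 0, 0, 0, 0, -0.2, 10.8, 0, 0, 0, 0]

```text
time: 18.8
tool_pos: [0.4889, 0.1108, 0.2059]
tool_rot: [-0.576, -3.088, 0.0]
contact_force: [-0.5, -1.3, -1.0]
grip_width: 0.466
grasp_force: 30.0
```

Call:
apply_moves:
  rows: [0, 0, -3, 0, 0, 0, 0, 0, -6, 0, 0, 0, 0, 0, -7.5, 0, 0, 0, 0, 0, -7.5, 0, 0, 0]

```text
time: 19.3
tool_pos: [0.4887, 0.1112, 0.1306]
tool_rot: [-0.575, -3.087, 0.001]
contact_force: [-0.0, -0.4, -1.5]
grip_width: 0.465
grasp_force: 30.0
```

```bash
python3 - <<'E'
from h import *
s=env.read_state();print(s['tool_pos'],s['contact_force'])
im,dep=env.get_image('wrist');P=cloud('wrist',dep)
cv2.imwrite('pics/w7.png',cv2.resize(im[150:320,220:430,::-1],None,fx=2,fy=2))
E
```

```text
[0.48865595 0.11122803 0.13064404] [-0.02471344 -0.39570463 -1.49474782]
```

View pics/w7.png

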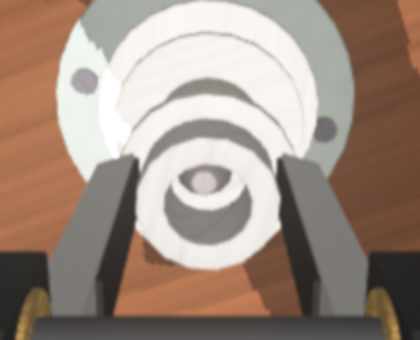

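The tip is centred in the bore at crop (205,182). About 27 mm is left to go.

Call:
apply_moves:
  rows: [0, 0, -1.2, 0, 0, 0, 0, 0, -2, 0, 0, 0, 0, 0, -2.4, 0, 0, 0, 0, 0, -2.7, 0, 0, 0, 0, 0, -2.7, 0, 0, 0]

```text
time: 19.98
tool_pos: [0.4887, 0.1118, 0.1039]
tool_rot: [-0.574, -3.088, 0.0]
contact_force: [-0.1, -0.5, -1.2]
grip_width: 0.464
grasp_force: 30.0
```

Call:
apply_moves:
  rows: [0, 0, -0.2, 0, 0, 0, 0, 0, -0.2, 0, 0, 0]

```text
time: 20.23
tool_pos: [0.489, 0.1119, 0.1029]
tool_rot: [0.574, 3.088, 0.0]
contact_force: [-2.7, -1.1, 9.1]
grip_width: 0.466
grasp_force: 30.0
```

It's seated. I'll let go, raise the arm and move clear.

Call:
apply_moves:
  rows: [0, 0, 0, 0, 0, 0, 0, 0, 0, 0, 0, 0, 0, 0, 4, 0, 0, 0, 0, 0, 9, 0, 0, 0, 0, 0, 13, 0, 0, 0]
  hand: 0.4

```text
time: 20.85
tool_pos: [0.4888, 0.1118, 0.2339]
tool_rot: [0.574, 3.088, 0.001]
contact_force: [0.0, 0.2, 0.3]
grip_width: 0.698
grasp_force: 0.0
```

Call:
apply_moves:
  rows: [0, -5, 0, 0, 0, 0, 0, -10, 0, 0, 0, 0, 0, -10, 0, 0, 0, 0, 0, -10, 0, 0, 0, 0, 0, -10, 0, 0, 0, 0]

```text
time: 21.48
tool_pos: [0.4888, 0.0127, 0.2319]
tool_rot: [-0.573, -3.089, -0.0]
contact_force: [1.2, 0.4, -0.9]
grip_width: 0.701
grasp_force: 0.0
```

```bash
python3 - <<'E'
from h import *
im,dep,P=stand('wrist',near=(.4887,.111))
cv2.imwrite('pics/w8.png',im[...,::-1])
d=np.hypot(P[...,0]-.4887,P[...,1]-.111)
for n,z,a,b in (('Sc',.093,.013,.022),('Sf',.075,.024,.029),('Mf',.049,.031,.039),('Lf',.023,.041,.049)):
    Q=P[(dep>0)&(d<b)&(d>a)&(abs(P[...,2]-z)<.006)]
    A=np.c_[Q[:,:2],np.ones(len(Q))];print(n,np.median(Q,0).round(4),len(Q),'tilt',np.linalg.lstsq(A,Q[:,2],rcond=None)[0][:2].round(3))
E
```

```text
wrist spindle_tip 0.74 [422. 161.] [0.4885 0.1124 0.105 ]
disc 0.84 [0.489  0.1097] 0.0703 [342.8, 94.7, 453.0, 205.7]
spindle pts 0.095 [0.4872 0.1091 0.1005] [0.471  0.1012 0.095 ] [0.497  0.1189 0.1064] 259
spindle pts 0.05 [0.4841 0.1071 0.0776] [0.4517 0.0773 0.05  ] [0.5252 0.1488 0.092 ] 1571
Sc [0.4891 0.1117 0.0926] 993 tilt [0.007 0.005]
Sf [0.4763 0.0991 0.0747] 567 tilt [0.02  0.015]
Mf [0.4688 0.0941 0.0487] 959 tilt [0.013 0.006]
Lf [0.4618 0.0894 0.0227] 1032 tilt [0.007 0.004]
```

View pics/w8.png

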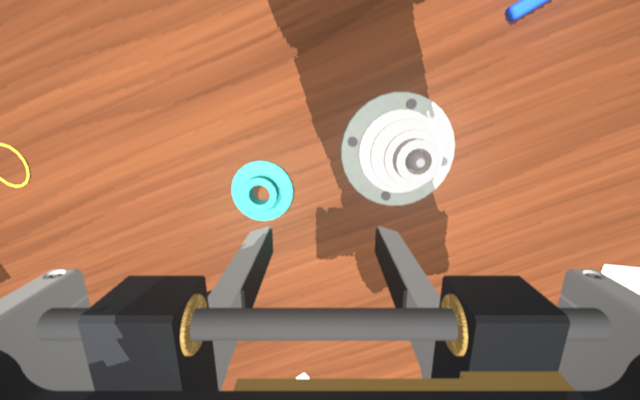

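The picture shows all three adapters stacked flat on the stand at (400,150), with the spindle tip at (421,161). The gripper is clear of everything.

```bash
python3 -c "
from rig import env
print(env.job_done())"
```

```text
the job is handed in; nothing more can be done
None
```

The three adapters are on the spindle, collars up, large then medium then small; each measured flat and fully down, the gripper is clear, the bystanders were not touched, and the job was handed in at about 21.6 s.

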